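Tong a welded spacer out of its fixture pocket

ROBOT

A 6-joint arm with a two-finger parallel gripper is mounted at the origin on the work surface. World frame = base frame: x ahead of the robot, y to its left, z up, the work surface at z = 0. Lengths are in m, angles in degrees, forces in N, time in s.
With the tool pointing down it reaches from about 0.25 to 0.725 m from the base axis. Payload 9.7 kg.
Tool frame: the origin (TCP) lies midway between the tips of the shut fingers; the grasp point (between the pads) lies 19 mm behind it; z points along the fingers, y is the line along which they close (so a half turn about z gives the same grasp; the last joint's range is limited). The gripper opens to 85 mm and grips with 20 to 120 N. Pads are 22 mm wide; open, the fingers measure 114 mm over their backs; the gripper's body (76 mm by 85 mm) begins 54 mm behind the grasp point. The pads swing forward as they close: fully open they stand 13 mm farther back than shut.
Start: joints at [70.818, 4.979, 10.078, 95.1, 0, 90], TCP at [0.181, 0.519, 0.231] pointing down, gripper open.
Joint ranges: [-179.16, 179.16], [-48.56, 103.87], [-65.8, 70.77], [-126.05, 130.52], [-82.76, 87.17], [-180, 180]. Speed limits (degrees/s): [127.2, 127.2, 147.25, 180, 180, 180].

INTERFACE

Orientations are given as [roll, pitch, yaw] about the fixed x, y, z axes, in that order (R = Rz(yaw) Ry(pitch) Rx(roll)).
In Python, from workcell import bot gives the robot as it stands. The module is installed in compiled form; this text tells all that it offers.
- The arm moves only by the tool send_rows, never from a script. Its argument "moves" is one flat list of numbers, 7 for each row, row after row: the shift along the world's x, y, z normalised to -1 to 1, where 1 is 0.025 m, then the turn, a rotation vector about the world's x, y, z normalised to -1 to 1, where 1 is 0.15 rad, then the closure, from -1 (fully open) to 1 (shut), so that 0 is half open. A call has 1 to 8 rows; each row shifts and turns the commanded pose from where the row before left it; what a row does not reach is not made up. A row lasts 1/8 s, in which the tool goes at most 62.5 mm and 10.7 degrees, less where a joint would pass 70% of its speed; a pose out of reach is approached as far as the arm can. A call with a number of a shift or a turn outside -1 to 1 is refused whole. A call with a gripper value outside its range is refused whole. The fingers move at their own pace and stop on an object; "squeeze" is the grip in N (left out, the last holds). Time passes only in rows, so rows that do not move let the fingers close. It gives the time, the measured TCP pose, the force, the opening and the grip force at its end, in the units of the state.
- bot.get_obs(): the state, without advancing time (a new reading comes with each control period).
- bot.camera(name): name is "scene" or "top" or "wrist"; returns a dict with "color" (384x512x3 uint8, red, green, blue), "camera_matrix" (3x3 intrinsics, pixels), "R" (3x3) and "t" (3): a world point X has camera coordinates R X + t. Camera axes: x right, y down, z forward; pixel columns grow to the right and rows downward; lengths in m; the calibration is good to about 2 mm. The wrist camera is an equidistant fisheye: a pixel r from the principal point sees the ray r / f radians off the axis. A picture is of the moment at which its call begins. There is no depth.
- bot.job_done(): hands the job in; it is judged then, once.
Trained networks look in the newest picture that a camera, given by its name, has taken for a name from the list of things; names that differ only in an ending like _2 or _b are one class to them, and where a whole thing is asked for, a point or a joint stands for the part that bears it (a point fixed in the world has none). Each returns a list of dicts, best first, with "p" (0 to 1); they miss things now and then, are a little off and sometimes report something else, mostly with a low value. They report only what shows in the picture. A call takes as long as a camera call.
- bot.boxes_of(camera, query): "extent" ([left, top, right, bottom] in pixels, round what is visible of it).
- bot.trace(camera, query): "region" (384x512 bool, what is visible of it) and "extent" ([left, top, right, bottom] in pixels, round what is visible of it).
- bot.landmark_of(camera, query): "pixel" ([column, row] in pixels: a listed point, or the origin of a listed thing).
The state is a dict: "time": time; "q": joint angles; "qd": joint speeds; "joint_efforts": joint torques, N m; "ee_pos": TCP position; "tcp_rot": TCP orientation; "wrist_force": force on the tool from outside, world axes, zero at the start; "torque": the same for the moment, N m; "opening": finger opening in m; "grasp_force": force on a finger pad.
Only numpy, scipy, OpenCV 4.12 (cv2) and the standard library are available. Lean on these libraries where they do the work, as an engineer would, in place of code of your own. Each camera call takes 0.05 s, during which the arm holds its last target. There are 200 camera calls.

TASK

With the sprung tongs, reach down into the leaning weld fixture, grip the short spacer at the bottom of its pocket and draw it out, leaving the long pin in the other pocket. Set the spacer down gently, standing on its end, in the shallow tray beside the finished one without disturbing that one (do not drop it). Then hang the tongs back in their stand.

Things in the scene. Friction and masses are not known exactly. Their poses are not given: they have to be found in the camera images.
- tongs: Parallel-closing sprung tongs, 90 g, hanging jaws-down in the stand. Origin: midway between the jaw tips, at their lower end; z runs up along the tongs, y is the line on which they close (same either way round). Jaws: two flat steel bars, each 10 mm wide in x, 5 mm thick in y, 22 mm apart when open (32 mm over all). Black housing above them: 34 (x) by 52 (y) mm, z = 78 to 96 mm.
- tongs_grip (a point): Middle between the tongs' two black grip pads, 114 mm above the jaw tips; axes as the tongs'. The pads stand above the housing, 22 mm wide in x, from 17 mm below to 17 mm above this point, 44 mm over their outer faces when open. Squeezing them closes the jaws by the same amount. A thin bow over the pads tops out 34 mm above this point.
- tongs_left (a joint): How far each jaw and its pad has moved in, in m: 0 = open (held by a spring of 8 N), 0.005 = shut on a 12 mm part (spring 12 N; more squeeze goes into the part), 0.008 = its stop. Both jaws move alike. Squeezing each pad 1 to 2 mm in holds the tongs firmly with the jaws still open: the spring's push on the fingers carries them.
- stand: Fixed grey stand for the tongs, 85 mm high, foot 60 (x) by 84 (y) mm. Origin: centre of its underside, z up. A well open at the top, 20 (x) by 46 (y) mm, takes the jaws; the tongs' housing rests on its rim: the tongs' origin is then 7 mm above the stand's, on its axis, with the tongs' y along the stand's y (either way round).
- nest: Leaning aluminium block of the fixed weld fixture, 36 (x) by 130 (y) mm, with two equal pockets 50 mm deep. z is the pockets' axis and points out of their mouths, leaning 30 degrees from vertical towards the fixture's front (robot side); y is level, from pocket to pocket; x points away from the robot and up. Origin: in the pocket floor plane, midway between the pockets, 36 mm above the table.
- pocket_a (a point): Middle of the mouth of the pocket at the nest's positive y (32 mm), 50 mm above its floor; axes as the nest's. The pocket is 20 mm in x by 46 mm in y; a 10 mm wide sight slot runs down its upper (+x) wall. The part in it leans on its lower (-x) wall.
- pocket_b (a point): Middle of the mouth of the pocket at the nest's negative y (32 mm), 50 mm above its floor; axes as the nest's. The pocket is 20 mm in x by 46 mm in y; a 10 mm wide sight slot runs down its upper (+x) wall. The part in it leans on its lower (-x) wall.
- spacer: The short spacer to fetch: plain steel cylinder with a dark bore mark, 12 mm in diameter, 18 mm long, about 16 g. It stands on the floor of one of the two pockets, up to 3 mm off the middle along the nest's y. Origin: centre of its lower end; z along its axis.
- pin: The long locating pin in the other pocket: plain steel, 12 mm in diameter and 40 mm long. Origin: centre of its lower end. It stays where it is.
- tray: Fixed shallow open steel tray, 120 (x) by 90 (y) by 11 mm, walls 4 mm, black lining; parts stand 4 mm above its origin. Origin: centre of its underside, z up.
- finished: A finished spacer, same as the short spacer, standing about 40 mm from the tray's middle towards the tray's +x end. Origin: centre of its lower end.

How it is judged (in metres and radians):
On the way, in this order (a step that is already met when the one before it is completed fails the run):
1. the tongs are lifted out of the stand (60 mm or more) (z of tongs in the frame of stand above 0.067 m), for 0.1 s.
2. the tongs are squeezed shut on the spacer while it is still down in its pocket (contact force between tongs and spacer above 3 N and z of spacer in the frame of nest below 0.02 m and value of joint tongs_left above 0.0035 m), for 0.1 s.
3. the spacer is drawn clear of the pocket in the tongs (contact force between tongs and spacer above 1 N and z of spacer in the frame of nest above 0.052 m), for 0.1 s.
4. the spacer stands in the tray, let go by the tongs (x of spacer in the frame of tray between -0.056 and 0.056 m and y of spacer in the frame of tray between -0.041 and 0.041 m and contact force between spacer and tray above 0.05 N and z of spacer in the frame of tray below 0.026 m and angle between the z axis of spacer and the z axis of tray, either way round below 0.15 rad and contact force between tongs and spacer below 0.1 N and linear speed of spacer below 0.03 m/s), for 0.2 s.
At the end, for the whole second after the job is handed in: The spacer stands on end (within 0.15 rad) at rest on the tray floor; the tongs hang at rest in the stand (within 10 mm of its axis, 4 mm of fully down, 0.1 rad of upright); the pin is within 10 mm of its pocket floor; the finished spacer still stands within 15 mm of its place (x of spacer in the frame of tray between -0.056 and 0.056 m and y of spacer in the frame of tray between -0.041 and 0.041 m and contact force between spacer and tray above 0.05 N and z of spacer in the frame of tray below 0.026 m and angle between the z axis of each of spacer, finished and the z axis of tray, either way round below 0.15 rad and linear speed of each of spacer, tongs below 0.02 m/s and horizontal distance between tongs and stand below 0.01 m and z of tongs in the frame of stand below 0.011 m and angle between tongs's own z axis and vertical below 0.1 rad and z of pin in the frame of nest below 0.01 m and distance of finished from where it was at the start of the episode below 0.015 m); the robot touches nothing.
It fails at once if the spacer is dropped into the tray from more than about 15 mm (horizontal distance between spacer and tray below 0.075 m and z of spacer in the frame of tray above 0.019 m and contact force between spacer and anything else below 0.005 N).
It fails at once if the long pin is pulled out of its pocket by 25 mm or more (z of pin in the frame of nest above 0.025 m).
It fails at once if the finished spacer is pushed more than 15 mm (distance of finished from where it was at the start of the episode above 0.015 m).
It also fails if it takes over 58 s, if anything falls off the work surface, if the arm or the gripper's body presses on something with over 40 N, if the wrist force passes 120 N, or if a joint passes its speed limit or range.

## Working session

There is one attempt and no reset: what is moved stays moved. The work goes in short steps, Python scripts to look and compute and a tool call to move; the robot and the scene stay as the last step left them, time stands still between calls to the robot, and variables do not carry over. Pictures are saved under pics/ and viewed, at most 10 in all, crops included, and the job is handed in when it is done.

Besides the shell and the picture viewer there is one more tool, called after ">>>" in YAML: its name, and indented under it one key for each argument. send_rows: Moves the arm, as the interface text tells. Its arguments: {"type":"object","properties":{"moves":{"type":"array"},"squeeze":{"type":"number"}},"required":["moves"]}

```bash
mkdir -p pics; python3 - <<'E'
from workcell import bot
import cv2,numpy as np
print(bot.get_obs())
ims=[]
for c in ["scene","top"]:
    r=bot.camera(c); ims.append(r["color"][:,:,::-1]); print(c,r["camera_matrix"].tolist(),r["R"].tolist(),r["t"].tolist())
    cv2.imwrite(f"pics/{c}0.png",cv2.resize(r["color"][:,:,::-1],(800,600),interpolation=cv2.INTER_CUBIC))
    for n in ["tongs","tongs_grip","stand","nest","pocket_a","pocket_b","spacer","pin","tray","finished"]:
        b=[(np.round(d["extent"]).tolist(),round(d["p"],2)) for d in bot.boxes_of(c,n)[:3]] if n not in("pocket_a","pocket_b","tongs_grip") else None
        print(n,[(np.round(d["pixel"],1).tolist(),round(d["p"],2)) for d in bot.landmark_of(c,n)[:3]],b)
print(bot.get_obs()["time"])
E
```

```text
{'time': 0.0, 'q': array([ 7.08187146e+01,  5.01037331e+00,  1.00357212e+01,  9.51001402e+01,
       -1.71133662e-03,  9.00002292e+01]), 'qd': array([-0.06162174,  0.0836923 ,  0.10624886, -0.06790997,  0.01475755,
        0.07641791]), 'joint_efforts': array([-1.73858789e-03, -5.20389998e+01,  4.64803505e+01,  1.63810834e-02,
        8.68305756e-05, -3.62655442e-06]), 'ee_pos': array([0.18064046, 0.51924888, 0.2306014 ]), 'tcp_rot': array([-1.79925208e+02,  1.71163429e-03,  1.60818488e+02]), 'wrist_force': array([-0.48348371, -0.49466651,  0.29373817]), 'torque': array([-0.01339551,  0.0025139 , -0.02708315]), 'grasp_force': 0.0, 'opening': 0.08578420324479191}
scene [[354.252276541397, 0.0, 254.56009820451138], [0.0, 354.252276541397, 186.41124051491735], [0.0, 0.0, 1.0]] [[-0.332009441596566, 0.9430034427804933, -0.02267680742242052], [0.5255393855574587, 0.1649595646148703, -0.8346236854235334], [-0.7833122525012777, -0.28902049917991895, -0.5503535828312243]] [0.16846906836102535, -0.20356590567313554, 1.4227815963274193]
tongs [([363.2, 224.0], 0.31)] [([165.0, 142.0, 188.0, 17
[... 963 characters left out ...]
.5855379043613433, 0.9561636043942844]
tongs [([349.7, 230.3], 0.7), ([349.2, 230.5], 0.69), ([359.3, 224.8], 0.41)] [([348.0, 219.0, 374.0, 232.0], 0.69), ([112.0, 211.0, 151.0, 261.0], 0.46)]
tongs_grip [([361.9, 224.7], 0.54)] None
stand [([348.1, 229.6], 0.77), ([227.6, 167.8], 0.47)] [([333.0, 216.0, 372.0, 247.0], 0.75)]
nest [([229.2, 169.0], 0.76)] [([203.0, 155.0, 257.0, 185.0], 0.78)]
pocket_a [([240.6, 168.6], 0.74), ([216.3, 174.9], 0.69)] None
pocket_b [([240.6, 168.6], 0.74), ([216.3, 174.9], 0.69)] None
spacer [([216.2, 170.1], 0.49)] []
pin [([237.1, 166.6], 0.45)] []
tray [([132.0, 234.3], 0.66)] [([110.0, 211.0, 152.0, 260.0], 0.68)]
finished [([132.0, 220.8], 0.46)] []
1.8
```

View pictures.

View pics/scene0.png

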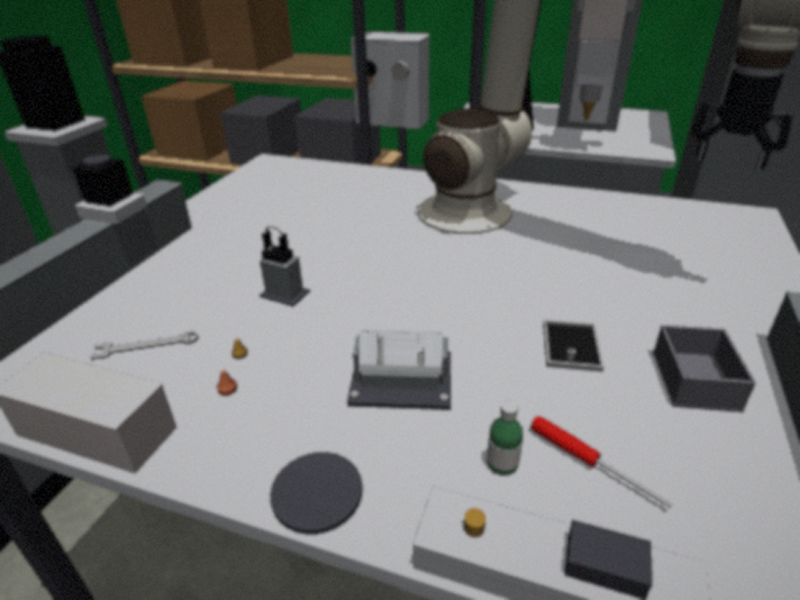

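View pics/top0.png

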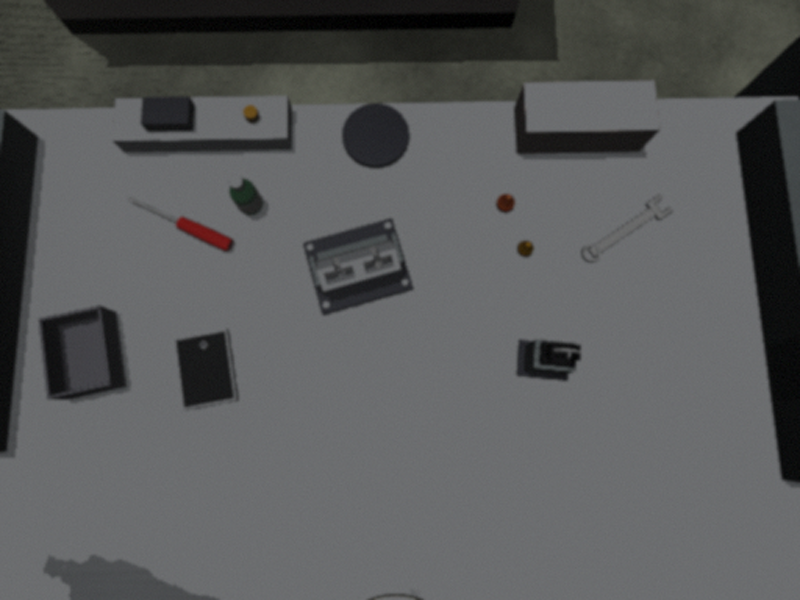

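```bash
cat > h.py <<'E'
from workcell import bot
import cv2,numpy as np
from scipy.spatial.transform import Rotation as Rn
from scipy.optimize import least_squares
def ray(c,px):
    K=c["camera_matrix"];d=(np.array(px,float)-K[:2,2])/K[0,0]
    if c.get("fish"):
        r=np.linalg.norm(d)+1e-9;v=np.r_[np.sin(r)*d/r,np.cos(r)]
    else: v=np.r_[d,1]
    return -c["R"].T@c["t"],c["R"].T@v
def atz(c,px,z):
    o,v=ray(c,px);return o+v*(z-o[2])/v[2]
def cam(n):
    c=bot.camera(n);c["fish"]=n=="wrist";return c
def proj(c,X):
    p=np.atleast_2d(X)@c["R"].T+c["t"];K=c["camera_matrix"]
    if c["fish"]:
        r=np.linalg.norm(p[:,:2],axis=1)+1e-9;th=np.arctan2(r,p[:,2]);q=p[:,:2]/r[:,None]*th[:,None]
    else: q=p[:,:2]/p[:,2:]
    return q*K[0,0]+K[:2,2]
def pose(yaw,o,P):return np.asarray(P)@Rn.from_euler('z',yaw).as_matrix().T+o
E
python3 - <<'E'
from h import *
c=cam("top");s=cam("scene")
k=512/800
print("stand",atz(c,(348.1,229.6),0),atz(s,(179.7,188.7),0))
print("grip",atz(c,(361.9,224.7),.121),atz(s,(178.2,155.5),.121))
print("nest",atz(c,(229.2,169),.036),atz(s,(255.4,230.9),.036))
print("tray",atz(c,(132,234.3),0),atz(s,(363.9,222.3),0))
print("fin",atz(c,(132,220.8),.004),atz(s,(361,229.4),.004), atz(s,(365.5,224.5),.022),atz(c,(130,220),.022))
for n,p in dict(plate=[(305,243),(390,220),(412,288),(325,313)],tray=[(177,340),(228,331),(236,397),(185,406)],foot=[(518,340),(568,378),(517,375)]).items():
    print(n,[np.round(atz(c,(x*k,y*k),.008)[:2],3).tolist() for x,y in p])
print(atz(c,(240.6,168.6),.0793),atz(c,(216.3,174.9),.0793),atz(s,(246.2,215),.0793),atz(s,(265,214.2),.0793))
E
```

```text
stand [ 0.47796344 -0.257285    0.        ] [ 0.48261901 -0.2596675   0.        ]
grip [ 0.47861614 -0.26079664  0.121     ] [ 0.48242255 -0.24574878  0.121     ]
nest [0.63713862 0.05019479 0.036     ] [0.64069623 0.05001748 0.036     ]
tray [0.47525994 0.30648749 0.        ] [0.47721831 0.30394653 0.        ]
fin [0.51009618 0.30672911 0.004     ] [0.51471392 0.29927136 0.004     ] [0.51367588 0.30801911 0.022     ] [0.51018096 0.30660972 0.022     ]
plate [[0.683, 0.143], [0.721, -0.004], [0.601, -0.039], [0.56, 0.108]]
tray [[0.519, 0.355], [0.533, 0.27], [0.423, 0.253], [0.41, 0.336]]
foot [[0.509, -0.214], [0.445, -0.293], [0.451, -0.209]]
[0.62713882 0.01952472 0.0793    ] [0.61210277 0.07995829 0.0793    ] [0.63878628 0.02635592 0.0793    ] [0.62167913 0.06938891 0.0793    ]
```

>>> send_rows:
  moves: [0.636,-0.904,0,0,0,0.425,-1,0.636,-0.904,0,0,0,0.425,-1,0.636,-0.904,0,0,0,0.425,-1,0.636,-0.904,0,0,0,0.425,-1,0.636,-0.904,0,0,0,0.425,-1,0.636,-0.904,0,0,0,0.425,-1,0.636,-0.904,0,0,0,0.425,-1,0.636,-0.904,0,0,0,0.425,-1]
  squeeze: 30

```text
time: 2.9
ee_pos: [0.3084, 0.3379, 0.2314]
tcp_rot: [180.0, 0.0, -169.8]
wrist_force: [-0.8, -0.8, 0.2]
opening: 0.0855
grasp_force: 0.0
```

```bash
python3 -c "
from h import *
o=bot.get_obs();print(o['q'],o['ee_pos'],o['tcp_rot'])"
```

```text
[ 4.76183228e+01 -7.63939848e+00 -2.29158273e+00  9.53319830e+01
 -3.63718991e-04  3.74534211e+01] [0.30835199 0.33790278 0.23136718] [ 1.79990661e+02  1.27899399e-02 -1.69835099e+02]
```

>>> send_rows:
  moves: [0.636,-0.904,0,0.109,-0.4225,0,-1,0.636,-0.904,0,0.109,-0.4225,0,-1,0.636,-0.904,0,0.109,-0.4225,0,-1,0.636,-0.904,0,0.109,-0.4225,0,-1,0.636,-0.904,0,0.109,-0.4225,0,-1,0.636,-0.904,0,0.109,-0.4225,0,-1,0.636,-0.904,0,0.109,-0.4225,0,-1,0.636,-0.904,0,0.109,-0.4225,0,-1]

```text
time: 3.9
ee_pos: [0.4354, 0.1572, 0.2316]
tcp_rot: [177.4, 30.1, -170.6]
wrist_force: [-1.0, 0.5, 0.2]
opening: 0.0853
grasp_force: 0.0
```

>>> send_rows:
  moves: [0.636,-0.904,0,0,0,0,-1,0.636,-0.904,0,0,0,0,-1,0.636,-0.904,0,0,0,0,-1,0.636,-0.904,0,0,0,0,-1,0.636,-0.904,0,0,0,0,-1,0.636,-0.904,0,0,0,0,-1,0,0,0,0,0,0,-1]

```text
time: 4.78
ee_pos: [0.5309, 0.0209, 0.2309]
tcp_rot: [177.4, 29.9, -170.8]
wrist_force: [0.1, 0.3, 0.9]
opening: 0.0854
grasp_force: 0.0
```

```bash
python3 - <<'E'
from h import *
c=cam("wrist");np.save("w1.npy",c,allow_pickle=True)
print(bot.get_obs()["ee_pos"],bot.get_obs()["tcp_rot"],bot.get_obs()["q"],c["camera_matrix"].tolist(),c["R"].tolist(),c["t"].tolist())
cv2.imwrite("pics/w1.png",cv2.resize(c["color"][:,:,::-1],(800,600),interpolation=cv2.INTER_CUBIC))
for n in ["nest","pocket_a","spacer","pin"]:
    print(n,[(np.round(d["pixel"],1).tolist(),round(d["p"],2)) for d in bot.landmark_of("wrist",n)[:3]],[(np.round(d["extent"]).tolist(),round(d["p"],2)) for d in bot.boxes_of("wrist",n)[:3]] if n!="pocket_a" else "")
E
```

```text
[0.53050552 0.02163392 0.23098176] [ 177.43184314   29.85305283 -170.74208182] [ -2.00839613 -27.21498451 -23.39184236  64.89054423   8.11134048
  -9.85511359] [[297.3186396354542, 0.0, 255.63617881389038], [0.0, 297.3186396354542, 191.91243777547282], [0.0, 0.0, 1.0]] [[-0.18212445125667984, 0.9824834641583443, 0.03945791314644849], [0.675000058648373, 0.09574454552455018, 0.7315790475587656], [0.7149864369896443, 0.15987252627551984, -0.6806138187424179]] [0.06685577984936898, -0.49957780591333106, -0.0661250549782127]
nest [([257.8, 165.0], 0.69)] [([202.0, 148.0, 317.0, 195.0], 0.74)]
pocket_a [([288.5, 171.7], 0.85), ([230.1, 178.0], 0.72), ([27.4, 18.4], 0.68)] 
spacer [([283.2, 163.5], 0.42)] []
pin [([237.8, 165.1], 0.45)] []
```

View pics/w1.png

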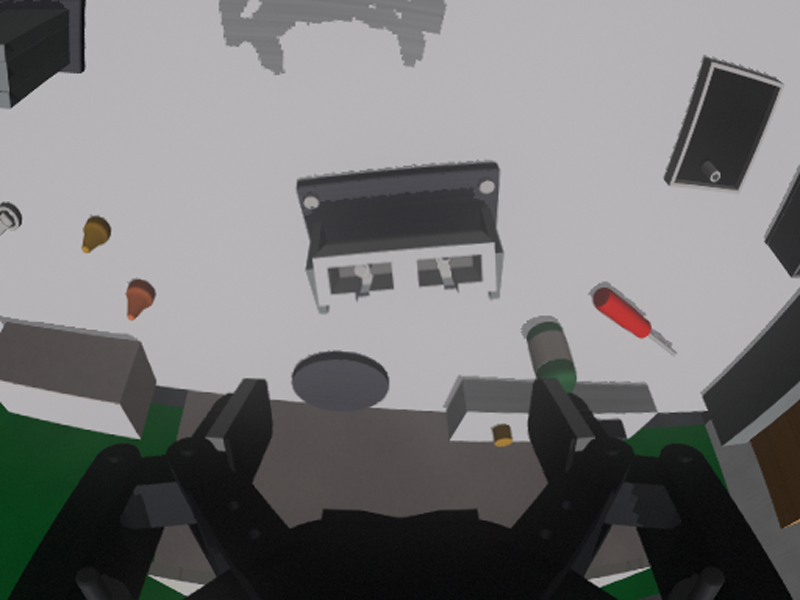

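```bash
python3 - <<'E'
from h import *
c=np.load("w1.npy",allow_pickle=True).item()
im=c["color"][140:215,190:330,::-1]
cv2.imwrite("pics/w1c.png",cv2.resize(im,None,fx=5.5,fy=5.5,interpolation=cv2.INTER_CUBIC))
E
```

```text
(no output)
```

View pics/w1c.png

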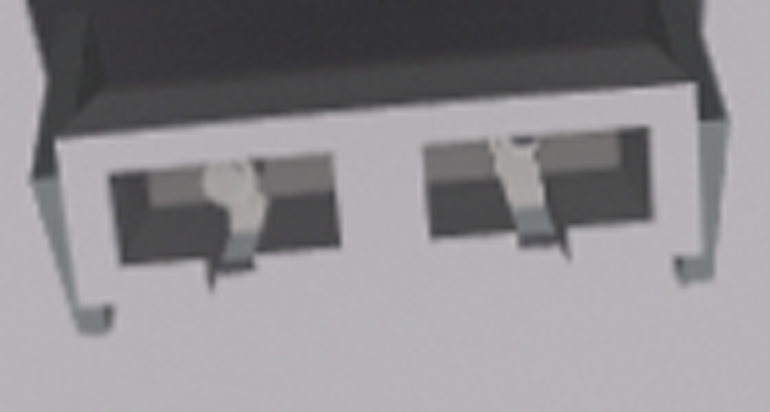

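```bash
cat >> h.py <<'E'
def nestR(yaw):return Rn.from_euler('z',yaw).as_matrix()@Rn.from_euler('y',-30,degrees=True).as_matrix()
E
python3 - <<'E'
from h import *
c=np.load("w1.npy",allow_pickle=True).item()
px=np.array([(57,140),(697,84),(108,175),(333,153),(340,245),(120,266),(423,146),(648,127),(652,218),(431,240)])
px=(px+.5)/5.5-.5+[190,140]
P=np.array([(-18,-65),(-18,65),(-10,-55),(-10,-9),(10,-9),(10,-55),(-10,9),(-10,55),(10,55),(10,9)])/1e3
P=np.c_[P,np.full(10,.05)]
f=lambda v:np.r_[(proj(c,P@nestR(v[3]).T+v[:3])-px).ravel(), (v[2]-.036)/.001*.5]
s=least_squares(f,[.638,.05,.036,.25]);print(s.x,np.degrees(s.x[3]),s.cost);print(np.round(f(s.x),1))
np.save("nest.npy",s.x)
for nm,q in dict(pin=(-4,-32,40),sp=(-4,32,18),spf=(2,32,18),spm=(-10,32,18),pinf=(2,-32,40)).items():
    print(nm,(proj(c,nestR(s.x[3])@(np.array(q)/1e3)+s.x[:3])-[190,140])*5.5)
E
```

```text
[0.64418456 0.05414304 0.03592032 0.26632716] 15.259422242809798 0.668264848283629
[-0.3 -0.  -0.4 -0.1  0.1 -0.3 -0.  -0.1  0.4  0.4  0.2  0.2 -0.2 -0.3
  0.1 -0.2  0.2  0.6 -0.2 -0.  -0. ]
pin [[225.18266552 177.56970197]]
sp [[521.6593786  129.40255691]]
spf [[523.4888299  155.75354694]]
spm [[519.78725513 102.87059984]]
pinf [[228.3951801  205.25111993]]
```

>>> send_rows:
  moves: [-0.17,-0.93,0.1,-0.109,0.4225,0,-1,-0.17,-0.93,0.1,-0.109,0.4225,0,-1,-0.17,-0.93,0.1,-0.109,0.4225,0,-1,-0.17,-0.93,0.1,-0.109,0.4225,0,-1,-0.17,-0.93,0.1,-0.109,0.4225,0,-1,-0.17,-0.93,0.1,-0.109,0.4225,0,-1,-0.17,-0.93,0.1,-0.109,0.4225,0,-1,-0.17,-0.93,0.1,-0.109,0.4225,0,-1]

```text
time: 6.18
ee_pos: [0.4965, -0.1642, 0.2516]
tcp_rot: [-180.0, -0.1, -169.9]
wrist_force: [0.2, 0.6, 1.3]
opening: 0.0858
grasp_force: 0.0
```

>>> send_rows:
  moves: [-0.17,-0.93,0,0,0,-0.44,-1,-0.17,-0.93,0,0,0,-0.44,-1,-0.17,-0.93,0,0,0,-0.44,-1,-0.17,-0.93,0,0,0,-0.44,-1,0,0,0,0,0,0,-1]

```text
time: 6.8
ee_pos: [0.4794, -0.2575, 0.2511]
tcp_rot: [-180.0, -0.0, 174.8]
wrist_force: [-0.7, 1.2, -0.1]
opening: 0.0851
grasp_force: 0.0
```

```bash
python3 - <<'E'
from h import *
c=cam("wrist");np.save("w2.npy",c,allow_pickle=True)
o=bot.get_obs();print(o["ee_pos"],o["tcp_rot"],o["q"],-c["R"].T@c["t"])
for n in ["tongs","tongs_grip","stand"]:
    print(n,[(np.round(d["pixel"],1).tolist(),round(d["p"],2)) for d in bot.landmark_of("wrist",n)[:3]],[(np.round(d["extent"]).tolist(),round(d["p"],2)) for d in bot.boxes_of("wrist",n)[:3]] if n!="tongs_grip" else "")
im=c["color"][:,:,::-1]
g=proj(c,[.48,-.258,.09])[0];print(g)
x,y=[int(v) for v in g];x0=max(x-95,0);y0=max(y-70,0)
im=im[y0:y0+145,x0:x0+190];print(x0,y0)
cv2.imwrite("pics/w2.png",cv2.resize(im,None,fx=4,fy=4,interpolation=cv2.INTER_CUBIC))
E
```

```text
[ 0.47950511 -0.25681231  0.25122233] [ 1.79990404e+02 -1.31625560e-03  1.74914564e+02] [-2.81768697e+01  4.64084680e+00  1.19488380e+01  9.73129655e+01
  8.31079294e-03 -2.30914342e+01] [ 0.40353127 -0.25076521  0.39471948]
tongs [([256.6, 159.5], 0.9)] [([229.0, 159.0, 282.0, 198.0], 0.84)]
tongs_grip [([258.7, 182.9], 0.79)] 
stand [([260.4, 153.1], 0.71)] [([231.0, 134.0, 292.0, 195.0], 0.57)]
[255.17392312 176.22939385]
160 106
```

View pics/w2.png

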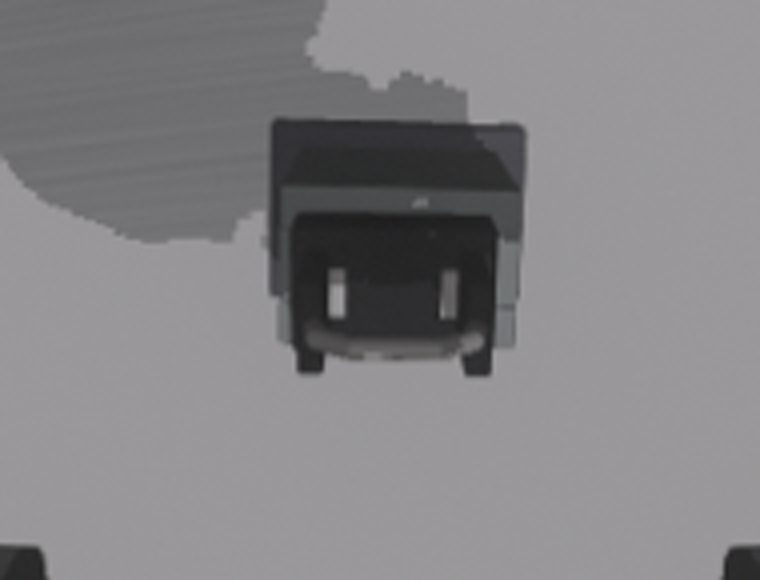

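```bash
python3 - <<'E'
from h import *
c=np.load("w2.npy",allow_pickle=True).item()
px=np.array([(272,121),(526,126),(292,216),(496,216),(297,374),(492,375)])
px=(px+.5)/4-.5+[160,106]
P=np.array([(-30,-42,4),(-30,42,4),(-17,-26,103),(-17,26,103),(11,-22,138),(11,22,138)])/1e3
f=lambda v:(proj(c,pose(v[2],[v[0],v[1],0],P))-px).ravel()
for idx in [range(12),range(4,12)]:
    s=least_squares(lambda v:f(v)[list(idx)],[.48,-.258,0.]);print(s.x,np.degrees(s.x[2]),np.round(f(s.x),1))
print(atz(c,(258.7,182.9),.121),atz(c,(260.4,153.1),0))
E
```

```text
[ 0.47785061 -0.25447471 -0.10918287] -6.255717737327266 [-1.3  0.1 -1.2  0.1  0.2  0.5  1.1  1.5  0.5 -1.3  0.  -0.7]
[ 0.47786197 -0.25488395 -0.09317335] -5.3384398121487875 [-2.   0.7 -1.8 -0.3 -0.5  0.9  0.5  1.1  0.3 -0.9 -0.2 -1. ]
[ 0.47906697 -0.25450542  0.121     ] [ 0.471253   -0.25024116  0.        ]
```

>>> send_rows:
  moves: [-0.06,0.07,-0.975,0,0,-0.08,-1,0,0,-0.975,0,0,0,-1,0,0,-0.975,0,0,0,-1,0,0,-0.975,0,0,0,-1,0,0,-0.975,0,0,0,-0.6,0,0,-0.975,0,0,0,-0.3,0,0,0,0,0,0,-0.1,0,0,0,0,0,0,-0.1]

```text
time: 8.1
ee_pos: [0.4784, -0.2548, 0.1062]
tcp_rot: [-180.0, 0.1, 174.3]
wrist_force: [0.3, -1.0, 0.2]
opening: 0.0468
grasp_force: 0.0
```

>>> send_rows:
  moves: [0,0,0,0,0,0,0,0,0,0,0,0,0,0.04,0,0,0,0,0,0,0.04,0,0,0,0,0,0,0.04]

```text
time: 8.6
ee_pos: [0.4786, -0.255, 0.1065]
tcp_rot: [-180.0, 0.1, 174.2]
wrist_force: [-0.9, 2.5, 6.2]
opening: 0.0414
grasp_force: 10.6
```

>>> send_rows:
  moves: [0,0,0.4,0,0,0,0.05,0,0,0.8,0,0,0,0.05,0,0,0.8,0,0,0,0.05,0,0,0.8,0,0,0,0.05,0,0,0.8,0,0,0,0.05,0,0,0.8,0,0,0,0.05,0,0,0.8,0,0,0,0.05,0,0,0,0,0,0,0.05]

```text
time: 9.6
ee_pos: [0.4785, -0.2553, 0.2368]
tcp_rot: [-179.9, 0.1, 174.2]
wrist_force: [0.6, -1.1, -1.1]
opening: 0.0411
grasp_force: 8.9
```

```bash
python3 - <<'E'
from h import *
c=cam("wrist");s=cam("scene")
o=bot.get_obs();print(o["ee_pos"],o["tcp_rot"],o["opening"],o["grasp_force"])
for n in ["tongs","tongs_grip"]:
    print(n,[(np.round(d["pixel"],1).tolist(),round(d["p"],2)) for d in bot.landmark_of("wrist",n)[:3]],[(np.round(d["pixel"],1).tolist(),round(d["p"],2)) for d in bot.landmark_of("scene",n)[:3]])
R=Rn.from_euler('xyz',o["tcp_rot"],degrees=True).as_matrix()
for d in (.12-.0065-.007+.0,): 
    X=o["ee_pos"]+R@[0,0,.0995];print("pred tips",X,proj(c,X),proj(s,X))
a=c["color"][90:260,170:350,::-1];b=s["color"][60:230,100:280,::-1]
cv2.imwrite("pics/w3.png",cv2.resize(np.hstack([a,b]),None,fx=2.2,fy=2.2,interpolation=cv2.INTER_CUBIC))
E
```

```text
[ 0.47799725 -0.25500702  0.23464885] [ 1.79996787e+02 -1.43165103e-02  1.74224096e+02] 0.04053575947485638 8.897961974143982
tongs [([257.4, 191.6], 0.68)] [([175.3, 149.0], 0.91)]
tongs_grip [([254.7, 261.5], 0.62)] [([172.5, 112.5], 0.79)]
pred tips [ 0.47797307 -0.25499897  0.13514885] [[255.99872793 191.29967347]] [[175.52291631 150.15246525]]
```

View pics/w3.png

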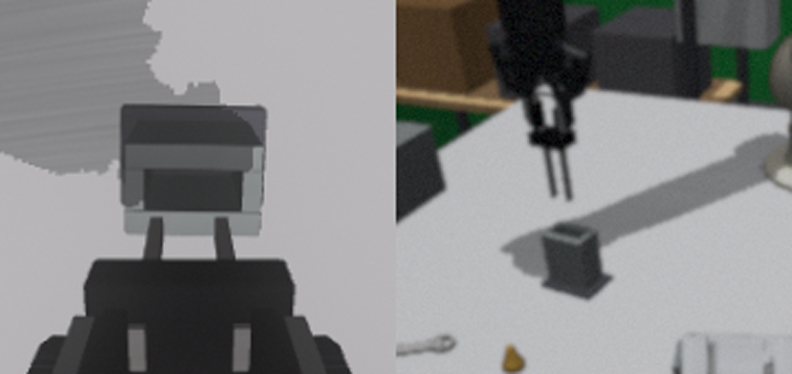

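```bash
cat >> h.py <<'E'
def tgt(v,p):  # tip at nest coords p, tongs axes = nest axes
    N=nestR(v[3]);tip=N@np.array(p)+v[:3];R=np.c_[-N[:,0],N[:,1],-N[:,2]]
    return tip+N[:,2]*.0995,R
def delta(X,R):
    o=bot.get_obs();R0=Rn.from_euler('xyz',o["tcp_rot"],degrees=True).as_matrix()
    return np.round((X-o["ee_pos"])/.025,2),np.round(Rn.from_matrix(R@R0.T).as_rotvec()/.15,3)
E
python3 - <<'E'
from h import *
v=np.load("nest.npy")
for z in (.085,.006):
    X,R=tgt(v,(-.0025,.0318,z));print(X,delta(X,R))
E
```

```text
[0.54472875 0.05997281 0.19445201] (array([ 2.68, 12.59, -1.59]), array([ 0.288, -3.506,  2.39 ]))
[0.58283614 0.07036881 0.126036  ] (array([ 4.2 , 13.01, -4.33]), array([ 0.288, -3.506,  2.39 ]))
```

>>> send_rows:
  moves: [0.191,0.899,0,0.0206,-0.2504,0.1707,0.05,0.191,0.899,0,0.0206,-0.2504,0.1707,0.05,0.191,0.899,0,0.0206,-0.2504,0.1707,0.05,0.191,0.899,0,0.0206,-0.2504,0.1707,0.05,0.191,0.899,0,0.0206,-0.2504,0.1707,0.05,0.191,0.899,0,0.0206,-0.2504,0.1707,0.05,0.191,0.899,0,0.0206,-0.2504,0.1707,0.05,0.191,0.899,0,0.0206,-0.2504,0.1707,0.05]

```text
time: 10.9
ee_pos: [0.516, -0.0744, 0.2345]
tcp_rot: [178.6, 17.2, -174.1]
wrist_force: [0.4, -0.6, -1.2]
opening: 0.0407
grasp_force: 8.9
```

>>> send_rows:
  moves: [0.191,0.899,0,0.0206,-0.2504,0.1707,0.05,0.191,0.899,-0.1,0.0206,-0.2504,0.1707,0.05,0.191,0.899,-0.3,0.0206,-0.2504,0.1707,0.05,0.191,0.899,-0.4,0.0206,-0.2504,0.1707,0.05,0.191,0.899,-0.4,0.0206,-0.2504,0.1707,0.05,0.191,0.899,-0.39,0.0206,-0.2504,0.1707,0.05,0,0,0,0,0,0,0.05,0,0,0,0,0,0,0.05]

```text
time: 11.9
ee_pos: [0.5447, 0.0593, 0.1955]
tcp_rot: [-180.0, 30.0, -164.8]
wrist_force: [0.4, 0.3, -0.8]
opening: 0.0407
grasp_force: 8.9
```

```bash
python3 - <<'E'
from h import *
v=np.load("nest.npy")
c=cam("wrist");np.save("w4.npy",c,allow_pickle=True)
o=bot.get_obs();print(o["ee_pos"],o["tcp_rot"],o["opening"],o["grasp_force"])
X,R=tgt(v,(-.0025,.0318,.085));print(X,delta(X,R))
N=nestR(v[3])
P=np.array([(-18,-65),(-18,65),(-10,-55),(-10,-9),(10,-9),(10,-55),(-10,9),(-10,55),(10,55),(10,9)])/1e3
P=np.c_[P,np.full(10,.05)]
q=proj(c,P@N.T+v[:3]);g=q.mean(0).astype(int);x0,y0=g[0]-85,g[1]-65
print(x0,y0,np.round((q-[x0,y0])*4.5).astype(int).tolist())
R0=Rn.from_euler('xyz',o["tcp_rot"],degrees=True).as_matrix()
for y in(-.011,.011):print("jaw inner near",(proj(c,o["ee_pos"]+R0@[.005,y,.0995])-[x0,y0])*4.5)
cv2.imwrite("pics/w4.png",cv2.resize(c["color"][y0:y0+130,x0:x0+175,::-1],None,fx=4.5,fy=4.5,interpolation=cv2.INTER_CUBIC))
E
```

```text
[0.54497625 0.05914266 0.19580895] [-179.96739003   30.06281367 -164.78041321] 0.040342500135654 8.90019804239273
[0.54472875 0.05997281 0.19445201] (array([-0.01,  0.03, -0.05]), array([0.001, 0.008, 0.007]))
139 114 [[89, 235], [682, 231], [134, 269], [338, 267], [341, 356], [141, 356], [421, 267], [635, 267], [633, 356], [423, 356]]
jaw inner near [[463.95458221 328.85167391]]
jaw inner near [[580.12339562 328.81626927]]
```

View pics/w4.png

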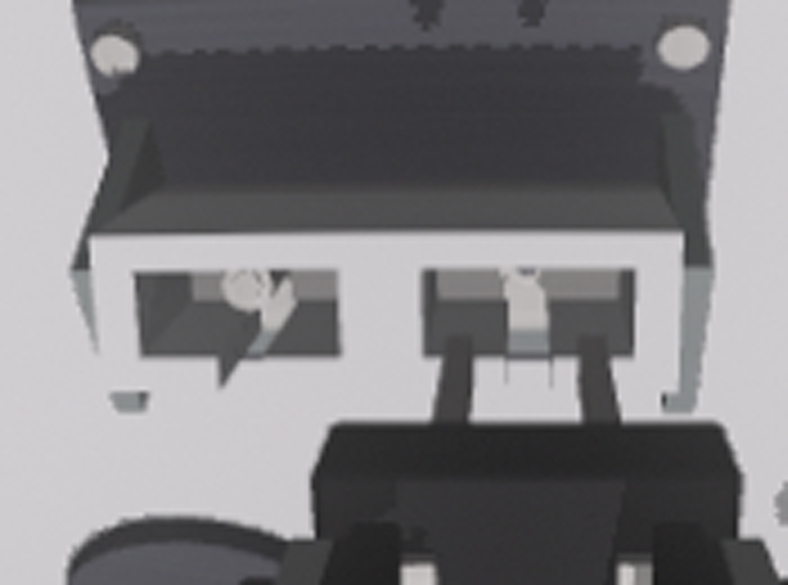

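```bash
python3 - <<'E'
from h import *
v=np.load("nest.npy");N=nestR(v[3]);c=np.load("w4.npy",allow_pickle=True).item()
for n,p in dict(top=(-4,32,18),far=(2,32,18),l=(-4,26,18),r=(-4,38,18),slot=(10,32,50),slotbot=(10,32,0),fl=(-10,9,0),fr=(-10,55,0),pin=(-4,-32,40)).items():
    print(n,np.round((proj(c,N@(np.array(p)/1e3)+v[:3])[0]-[139,114])*4.5))
cv2.imwrite("pics/w4c.png",cv2.resize(c["color"][168:200,225:285,::-1],None,fx=13,fy=13,interpolation=cv2.INTER_CUBIC))
print((proj(c,N@(np.array((-4,32,18))/1e3)+v[:3])[0]-[225,168])*13)
E
```

```text
top [527. 260.]
far [527. 284.]
l [502. 260.]
r [553. 260.]
slot [528. 356.]
slotbot [527. 297.]
fl [436. 220.]
fr [619. 220.]
pin [245. 284.]
[405.733846    47.93673457]
```

View pics/w4c.png

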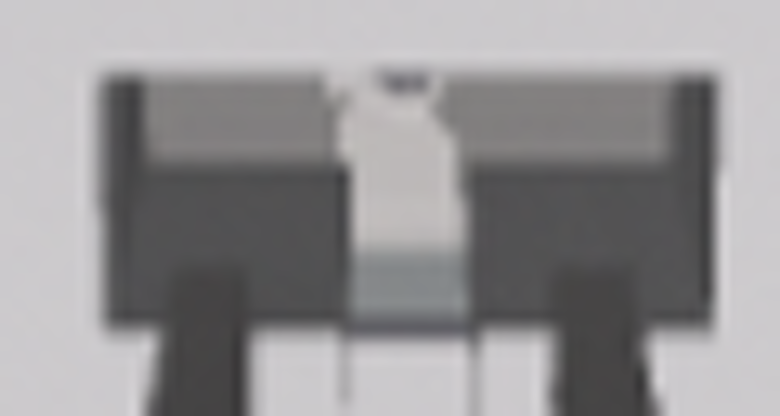

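```bash
python3 - <<'E'
from h import *
v=np.load("nest.npy")
for z in (.085,.045,.006):
    X,R=tgt(v,(-.0035,.0304,z));print(X,delta(X,R))
E
```

```text
[0.54426172 0.05839424 0.19395201] (array([-0.03, -0.03, -0.07]), array([0.001, 0.008, 0.007]))
[0.5635566  0.06365804 0.159311  ] (array([ 0.74,  0.18, -1.46]), array([0.001, 0.008, 0.007]))
[0.58236911 0.06879024 0.125536  ] (array([ 1.5 ,  0.39, -2.81]), array([0.001, 0.008, 0.007]))
```

>>> send_rows:
  moves: [-0.03,-0.03,-0.07,0,0,0.007,0.05,0.2186,0.06,-0.391,0,0,0,0.05,0.2186,0.06,-0.391,0,0,0,0.05,0.2186,0.06,-0.391,0,0,0,0.05,0.2186,0.06,-0.391,0,0,0,0.05]

```text
time: 12.58
ee_pos: [0.5663, 0.0651, 0.1533]
tcp_rot: [-180.0, 30.0, -164.7]
wrist_force: [0.9, -0.4, -0.7]
opening: 0.0405
grasp_force: 8.9
```

>>> send_rows:
  moves: [0.2186,0.06,-0.391,0,0,0,0.05,0.2186,0.06,-0.391,0,0,0,0.05,0.2186,0.06,-0.391,0,0,0,0.05,0,0,0,0,0,0,0.05]

```text
time: 13.08
ee_pos: [0.5821, 0.0695, 0.1238]
tcp_rot: [180.0, 30.0, -164.7]
wrist_force: [-0.2, 0.3, -0.8]
opening: 0.0409
grasp_force: 8.9
```

```bash
python3 - <<'E'
from h import *
v=np.load("nest.npy")
X,R=tgt(v,(-.0035,.0304,.006));print(delta(X,R))
c=cam("wrist");o=bot.get_obs();print(o["wrist_force"],o["grasp_force"],o["opening"])
cv2.imwrite("pics/w5.png",cv2.resize(c["color"][130:260,170:350,::-1],None,fx=4,fy=4,interpolation=cv2.INTER_CUBIC))
E
```

```text
(array([ 0.01, -0.03,  0.07]), array([ 0.001, -0.004, -0.006]))
[ 0.25039821 -0.35351005  0.0467556 ] 8.900202512741089 0.04101678495536162
```

View pics/w5.png

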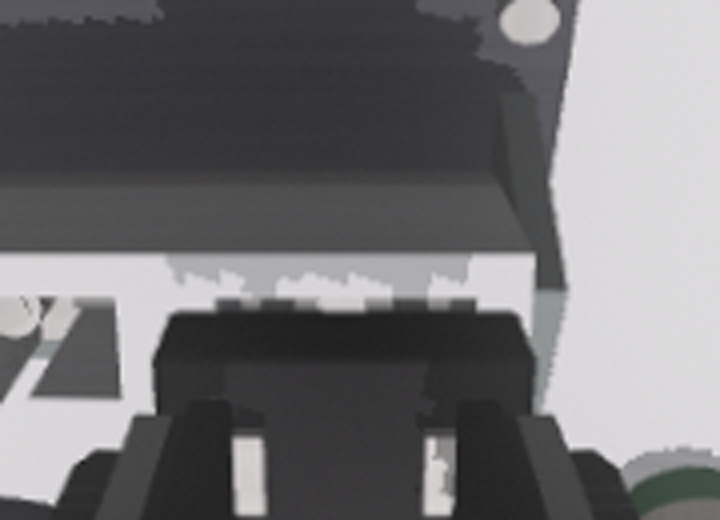

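>>> send_rows:
  moves: [-0.03,-0.008,0.05,0,0,0,0.1,0,0,0,0,0,0,0.15,0,0,0,0,0,0,0.2,0,0,0,0,0,0,0.3,0,0,0,0,0,0,0.4,0,0,0,0,0,0,0.4,0,0,0,0,0,0,0.4]
  squeeze: 35

```text
time: 14.0
ee_pos: [0.5818, 0.0692, 0.1271]
tcp_rot: [-180.0, 30.1, -164.7]
wrist_force: [-5.4, -1.4, 5.7]
opening: 0.0294
grasp_force: 34.0
```

```bash
python3 - <<'E'
from h import *
v=np.load("nest.npy")
c=cam("wrist");o=bot.get_obs();print(o["wrist_force"],o["torque"],o["grasp_force"],o["opening"],o["ee_pos"])
N=nestR(v[3]);print("tip model",N.T@(o["ee_pos"]-N[:,2]*.0995-v[:3]), "f nest",N.T@o["wrist_force"])
cv2.imwrite("pics/w6.png",np.hstack([cv2.resize(c["color"][170:310,190:330,::-1],None,fx=4,fy=4,interpolation=cv2.INTER_CUBIC)]))
for k in range(3): cam("scene");o=bot.get_obs();print(o["opening"],N.T@o["wrist_force"])
E
```

```text
[-3.91026051 -0.29987224  5.64500853] [-0.07768106  0.88007065  0.11211199] 34.04042422771454 0.02948683800474679 [0.58181519 0.06922362 0.12712207]
tip model [-0.00307099  0.03096389  0.00758374] f nest [-0.51284008  0.739841    6.81438275]
0.02955552135054269 [-1.28893273  0.0389964   7.53213697]
0.029687322756572366 [-2.3079983   0.42679052  7.04759843]
0.029455440504541613 [-1.65153876  0.76634244  6.73233386]
```

View pics/w6.png

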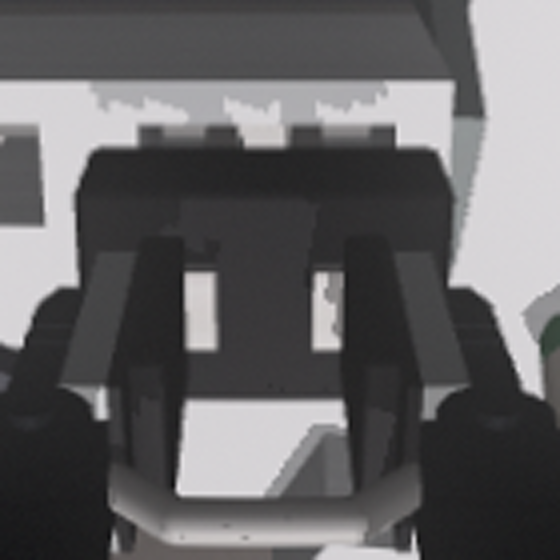

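>>> send_rows:
  moves: [-0.04,-0.011,0.07,0,0,0,0.4,-0.1,-0.028,0.18,0,0,0,0.4,-0.2186,-0.06,0.391,0,0,0,0.4,-0.2186,-0.06,0.391,0,0,0,0.4,-0.2186,-0.06,0.391,0,0,0,0.4,-0.2186,-0.06,0.391,0,0,0,0.4,-0.2186,-0.06,0.391,0,0,0,0.4,-0.2186,-0.06,0.391,0,0,0,0.4]

```text
time: 15.2
ee_pos: [0.5448, 0.0591, 0.1918]
tcp_rot: [-180.0, 30.1, -164.7]
wrist_force: [-0.3, -0.4, -0.0]
opening: 0.0292
grasp_force: 34.9
```

```bash
python3 - <<'E'
from h import *
c=cam("wrist");np.save("w7.npy",c,allow_pickle=True);o=bot.get_obs();print(o["wrist_force"],o["grasp_force"],o["opening"],o["ee_pos"])
R0=Rn.from_euler('xyz',o["tcp_rot"],degrees=True).as_matrix()
print("tip",proj(c,o["ee_pos"]+R0@[0,0,.0995])-[190,140], bot.landmark_of("wrist","spacer")[:2],bot.landmark_of("wrist","tongs")[:1])
cv2.imwrite("pics/w7.png",np.hstack([cv2.resize(c["color"][140:240,190:330,::-1],None,fx=5.5,fy=5.5,interpolation=cv2.INTER_CUBIC)]))
E
```

```text
[ 0.70922451 -0.46009965  0.56630958] 34.89564120769501 0.02936432359893446 [0.54497658 0.05905306 0.19351969]
tip [[65.19787018 53.96873147]] [{'pixel': [257.3, 193.5], 'p': 0.73}, {'pixel': [229.2, 174.4], 'p': 0.45}] [{'pixel': [254.1, 192.4], 'p': 0.84}]
```

View pics/w7.png

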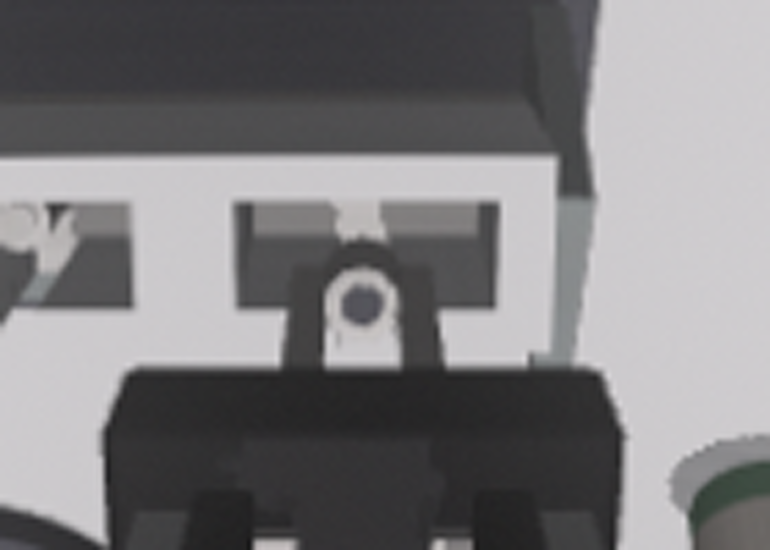

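```bash
python3 - <<'E'
from h import *
c=np.load("w1.npy",allow_pickle=True).item()
t=[atz(c,np.array(p)*.64,.011) for p in [(705,60),(781,82),(739,190),(667,183)]];print(np.round(t,3).tolist(),np.mean(t,0),"fin",atz(c,np.array((714,175))*.64,.022))
o=bot.get_obs()
T=np.array([.476,.305]);a=np.radians(9.5)
goal=T+(-.012)*np.array([np.cos(a),np.sin(a)])
y=np.radians(105.26);ty=np.array([np.cos(y),np.sin(y),0]);R=np.c_[np.cross(ty,[0,0,-1]),ty,[0,0,-1]]
print(goal,delta(np.r_[goal,.16],R))
E
```

```text
[[0.422, 0.247, 0.011], [0.405, 0.338, 0.011], [0.52, 0.361, 0.011], [0.537, 0.271, 0.011]] [0.47118223 0.30415194 0.011     ] fin [0.51043062 0.30667513 0.022     ]
[0.46416457 0.30301943] (array([-3.25,  9.75, -1.28]), array([-0.92 ,  3.382, -0.005]))
```

>>> send_rows:
  moves: [-0.27,0.8125,0.4,-0.0767,0.2818,0,0.4,-0.27,0.8125,0.4,-0.0767,0.2818,0,0.4,-0.27,0.8125,0.4,-0.0767,0.2818,0,0.4,-0.27,0.8125,0.4,-0.0767,0.2818,0,0.4,-0.27,0.8125,0,-0.0767,0.2818,0,0.4,-0.27,0.8125,0,-0.0767,0.2818,0,0.4,-0.27,0.8125,0,-0.0767,0.2818,0,0.4,-0.27,0.8125,0,-0.0767,0.2818,0,0.4]

```text
time: 16.35
ee_pos: [0.4912, 0.2225, 0.2307]
tcp_rot: [180.0, 9.9, -164.7]
wrist_force: [0.5, -0.3, -1.2]
opening: 0.0296
grasp_force: 34.9
```

>>> send_rows:
  moves: [-0.27,0.8125,-0.2,-0.0767,0.2818,0,0.4,-0.27,0.8125,-0.4,-0.0767,0.2818,0,0.4,-0.27,0.8125,-0.6,-0.0767,0.2818,0,0.4,-0.27,0.8125,-0.6,-0.0767,0.2818,0,0.4,0,0,-0.6,0,0,0,0.4,0,0,-0.5,0,0,0,0.4,0,0,0,0,0,0,0.4,0,0,0,0,0,0,0.4]

```text
time: 17.35
ee_pos: [0.4646, 0.3026, 0.1596]
tcp_rot: [180.0, 0.0, -164.7]
wrist_force: [-0.0, 0.0, -0.4]
opening: 0.0294
grasp_force: 34.9
```

```bash
python3 - <<'E'
from h import *
c=cam("wrist");np.save("w8.npy",c,allow_pickle=True);o=bot.get_obs();print(o["wrist_force"],o["torque"],o["ee_pos"],o["tcp_rot"],o["opening"])
R0=Rn.from_euler('xyz',o["tcp_rot"],degrees=True).as_matrix()
print("tip",proj(c,o["ee_pos"]+R0@[0,0,.0995]))
for n in ["spacer","finished","tray","tongs"]:
  for d in bot.landmark_of("wrist",n)[:3]:
    print(n,np.round(d["pixel"],1),round(d["p"],2),atz(c,d["pixel"],.004 if n!="tray" else 0))
  print([np.round(d["extent"]) for d in bot.boxes_of("wrist",n)[:2]])
E
```

```text
[ 0.6566264   0.24324305 -0.4619711 ] [-0.02066066 -0.02187819 -0.025684  ] [0.46465449 0.30271473 0.15971987] [ 1.79951048e+02  3.28821164e-02 -1.64729058e+02] 0.029644899670580316
tip [[255.38945504 193.14246076]]
spacer [257.1 195. ] 0.46 [0.48323639 0.30978908 0.004     ]
[array([248., 184., 260., 201.])]
[]
tray [256.2 182.7] 0.79 [0.47154468 0.30561811 0.        ]
[array([213., 123., 310., 206.])]
tongs [254.9 191.5] 0.66 [0.48011293 0.30652925 0.004     ]
[array([208., 184., 302., 306.]), array([252., 185., 264., 203.])]
```

>>> send_rows:
  moves: [0,0,-0.4,0,0,0,0.4,0,0,-0.4,0,0,0,0.4,0,0,-0.4,0,0,0,0.4,0,0,-0.4,0,0,0,0.4,0,0,0,0,0,0,0.4]

```text
time: 18.42
ee_pos: [0.4639, 0.3027, 0.1176]
tcp_rot: [-180.0, -0.1, -164.7]
wrist_force: [0.9, -0.2, -0.8]
opening: 0.0295
grasp_force: 34.9
```

>>> send_rows:
  moves: [0,0,-0.05,0,0,0,0.4,0,0,-0.05,0,0,0,0.4,0,0,-0.05,0,0,0,0.4,0,0,0,0,0,0,0.4]

```text
time: 18.92
ee_pos: [0.4643, 0.303, 0.115]
tcp_rot: [180.0, -0.1, -164.7]
wrist_force: [0.4, -0.4, -0.6]
opening: 0.029
grasp_force: 34.9
```

>>> send_rows:
  moves: [0,0,-0.05,0,0,0,0.4,0,0,-0.05,0,0,0,0.4,0,0,0,0,0,0,0.4]

```text
time: 19.3
ee_pos: [0.4643, 0.3029, 0.1123]
tcp_rot: [180.0, -0.1, -164.7]
wrist_force: [-0.4, 0.1, -0.8]
opening: 0.0294
grasp_force: 34.9
```

>>> send_rows:
  moves: [0,0,-0.05,0,0,0,0.4,0,0,0,0,0,0,0.4]

```text
time: 19.55
ee_pos: [0.4643, 0.303, 0.1111]
tcp_rot: [180.0, -0.1, -164.7]
wrist_force: [0.2, -0.0, -1.0]
opening: 0.0294
grasp_force: 34.9
```

>>> send_rows:
  moves: [0,0,-0.04,0,0,0,0.4,0,0,0,0,0,0,0.4]

```text
time: 19.8
ee_pos: [0.4645, 0.3031, 0.111]
tcp_rot: [180.0, -0.0, -164.7]
wrist_force: [-0.6, -0.5, 4.9]
opening: 0.0292
grasp_force: 35.2
```

>>> send_rows:
  moves: [0,0,-0.04,0,0,0,0.4,0,0,0,0,0,0,0.4]

```text
time: 20.05
ee_pos: [0.4647, 0.3032, 0.1108]
tcp_rot: [179.9, 0.1, -164.7]
wrist_force: [-1.9, -1.4, 12.2]
opening: 0.0296
grasp_force: 35.6
```

>>> send_rows:
  moves: [0,0,0.03,0,0,0,0.3,0,0,0,0,0,0,0.25,0,0,0,0,0,0,0.2,0,0,0,0,0,0,0.16,0,0,0,0,0,0,0.12,0,0,0,0,0,0,0.08,0,0,0,0,0,0,0.04,0,0,0,0,0,0,0.04]

```text
time: 21.05
ee_pos: [0.4643, 0.303, 0.11]
tcp_rot: [180.0, -0.1, -164.7]
wrist_force: [0.8, -0.8, -1.2]
opening: 0.0414
grasp_force: 8.8
```

>>> send_rows:
  moves: [0,0,0,0,0,0,0.03,0,0,0,0,0,0,0.03,0,0,0.1,0,0,0,0.03,0,0,0.2,0,0,0,0.03,0,0,0.2,0,0,0,0.03,0,0,0.4,0,0,0,0.03,0,0,0.6,0,0,0,0.03,0,0,0.6,0,0,0,0.03]

```text
time: 22.05
ee_pos: [0.4645, 0.3031, 0.164]
tcp_rot: [180.0, -0.0, -164.7]
wrist_force: [-1.2, 0.6, -1.4]
opening: 0.0416
grasp_force: 8.6
```

```bash
python3 - <<'E'
from h import *
c=cam("wrist");np.save("w9.npy",c,allow_pickle=True);o=bot.get_obs();print(o["wrist_force"],o["ee_pos"],o["tcp_rot"],o["opening"],o["grasp_force"])
R0=Rn.from_euler('xyz',o["tcp_rot"],degrees=True).as_matrix()
print("tip",proj(c,o["ee_pos"]+R0@[0,0,.0995]),"exp spacer bot/top",proj(c,[[.4645,.303,.004],[.4645,.303,.022]]))
for n in ["spacer","tray","tongs"]:
  for d in bot.landmark_of("wrist",n)[:3]:
    print(n,np.round(d["pixel"],1),round(d["p"],2),atz(c,d["pixel"],.004 if n!="tray" else 0))
  print([(np.round(d["extent"]),d["p"]) for d in bot.boxes_of("wrist",n)[:3]])
E
```

```text
[-0.91487871 -0.41619857  0.0976666 ] [0.46501053 0.30342291 0.16614448] [ 1.79912947e+02  1.32510709e-01 -1.64698364e+02] 0.041485469011783335 8.62527921795845
tip [[255.60327538 194.7015324 ]] exp spacer bot/top [[255.12018194 175.82851061]
 [255.11609566 180.23259204]]
spacer [255.6 179.3] 0.67 [0.46801191 0.3044845  0.004     ]
[(array([250., 172., 263., 187.]), 0.59)]
tray [258.2 181.4] 0.66 [0.47053622 0.30806958 0.        ]
[(array([213., 125., 306., 207.]), 0.96)]
tongs [253.5 195.9] 0.69 [0.48636794 0.30717077 0.004     ]
[(array([209., 187., 300., 309.]), 0.57)]
```

```bash
python3 - <<'E'
from h import *
c=np.load("w9.npy",allow_pickle=True).item()
g=cv2.cvtColor(c["color"],cv2.COLOR_RGB2GRAY)
for r in range(166,194): print(r,' '.join(f"{x:3d}" for x in g[r,242:272]))
E
```

```text
166  40  40  41  39  40  39  38  39  39  37  38  38  38  37  38  38  38  39  38  38  40  39  40  39  47  48  48  47  48  49
167  40  40  39  39  39  39  39  38  39  38  38  38  39  37  38  39  39  38  37  39  39  38  39  39  48  48  47  48  47  48
168  40  40  41  40  40  39  39  38  38  38  38  38  39  38  37  38  39  36  38  38  39  38  38  41  48  46  47  46  46  48
169  40  39  41  38  38  40  39  39  38  38  38  39  42  45  45  40  38  38  37  38  38  39  38  39  44  47  47  47  47  47
170  39  39  39  39  38  38  38  37  40  39  44  51  54  58  56  55  51  42  38  38  38  38  38  37  38  46  46  45  47  48
171  39  39  38  38  39  38  39  38  37  43  55  62  63  63  62  63  62  57  44  39  37  38  38  37  43  46  45  46  47  47
172  40  39  40  40  38  38  37  36  41  53  61  64  63  64  63  63  63  62  56  40  38  37  37  36  45  47  46  47  47  47
173  42  39  37  39  39  38  38  37  41  60  62  67  78  91  90  77  66  63  61  43  42  38  38  37  46  46  47  46  47  47
174  44  43  44  43  41  38  37  37  49  60  81 110 117 123 122 116 112  81  62  46  45  44  41  44  46  46 
[... 1671 characters left out ...]
  45  44  45  45  43  44  44  44  43  45  46  44  45  44  45  45  53  54  54  54
189  63  57  47  46  45  46  47  45  44  46  43  44  44  45  44  44  43  43  44  43  44  45  45  45  45  46  58  61  60  62
190  64  56  48  46  47  44  46  45  45  44  45  45  45  44  45  44  45  43  44  44  43  44  44  43  43  46  60  63  63  64
191  63  55  48  47  47  46  45  45  46  44  44  44  44  42  45  44  45  44  45  42  43  45  46  44  45  48  57  62  64  64
192  65  54  47  46  46  46  46  46  46  45  44  44  45  45  45  45  45  43  44  43  44  46  45  45  46  48  57  62  62  64
193  66  53  47  45  44  46  46  43  44  45  43  44  44  44  45  46  45  44  43  44  44  45  44  45  45  47  56  62  64  64
```

```bash
python3 - <<'E'
from h import *
c=np.load("w9.npy",allow_pickle=True).item()
R0=Rn.from_euler('xyz',[ 1.79912947e+02,1.32510709e-01,-1.64698364e+02],degrees=True).as_matrix();p=np.array([0.46501053,0.30342291,0.16614448])
for dz in (0,.004):print("near edge",proj(c,p+R0@[.005,.01,.0995+dz]),proj(c,p+R0@[-.005,.01,.0995+dz]))
# same for w3 pose, camera fixed to tool
C=(-c["R"].T@c["t"]-p)@R0;Rc=c["R"]@R0
p3=np.array([0.47799725,-0.25500702,0.23464885]);R3=Rn.from_euler('xyz',[179.996787,-.0143,174.224],degrees=True).as_matrix()
c3=dict(c);c3["R"]=Rc@R3.T;c3["t"]=-c3["R"]@(p3+R3@C)
for x in(.005,-.005):print("w3",proj(c3,p3+R3@[x,.01,.0995]))
g=cv2.cvtColor(c["color"],cv2.COLOR_RGB2GRAY)
for r in range(180,215,1): print(r,' '.join(f"{x:3d}" for x in g[r,234:248]),'|',' '.join(f"{x:3d}" for x in g[r,264:278]))
E
```

```text
near edge [[267.41998781 189.06874739]] [[267.28072913 200.26693889]]
near edge [[267.24357949 187.74677928]] [[267.10975048 198.79503733]]
w3 [[267.41998781 189.06874739]]
w3 [[267.28072913 200.26693889]]
180  49  50  49  48  48  48  47  48  47  47  48  47  46  46 |  43  46  45  45  46  45  46  46  46  46  48  48  48  48
181  49  49  49  48  48  48  47  47  47  45  45  46  47  45 |  45  46  46  45  45  44  46  46  47  47  45  47  48  48
182  50  50  50  48  48  47  48  48  47  46  46  46  46  47 |  45  45  45  46  45  46  46  46  47  48  45  47  47  48
183  49  50  49  48  48  49  48  47  47  46  47  45  45  45 |  44  44  44  45  44  47  46  47  46  48  47  46  48  47
184  48  48  48  49  48  48  48  47  47  47  46  47  47  47 |  43  45  44  47  46  46  46  47  47  47  47  46  48  47
185  49  49  49  49  49  48  48  47  47  46  46  47  47  45 |  44  44  45  45  45  47  44  47  47  47  46  47  46  47
186  49  49  49  48  49  48  46  47  48  47  47  46  46  46 |  44  44  46  46  44  46  47  46  46  47  48  47  46  47
187  49  49  49  49  48  47  49  50  47  47  46  46  46  45 |  44  4
[... 2535 characters left out ...]
  35  35  35  35  33  34  32  33  31  30  31  30  30 |  30  28  27  29  30  29  31  30  30  29  31  31  32  33
210  36  36  35  34  33  34  34  32  33  31  33  31  30  30 |  28  28  29  29  28  29  30  29  30  30  33  31  32  33
211  36  35  35  35  33  34  33  32  34  31  33  30  31  30 |  29  28  30  27  29  28  29  31  30  32  33  30  32  33
212  36  36  36  36  36  36  31  31  32  32  31  31  32  31 |  28  28  29  29  30  27  30  30  32  30  32  31  32  33
213  36  35  35  33  35  34  34  33  32  31  31  31  29  29 |  28  30  30  29  29  30  30  30  29  32  31  32  32  33
214  36  36  34  37  35  34  32  33  31  31  31  30  29  31 |  28  28  28  28  27  30  30  29  30  30  30  31  30  34
```

>>> send_rows:
  moves: [0.02,-0.931,0.3525,0,0,-0.102,0.05,0.02,-0.931,0.3525,0,0,-0.102,0.05,0.02,-0.931,0.3525,0,0,-0.102,0.05,0.02,-0.931,0.3525,0,0,-0.102,0.05,0.02,-0.931,0.3525,0,0,-0.102,0.05,0.02,-0.931,0.3525,0,0,-0.102,0.05,0.02,-0.931,0.3525,0,0,-0.102,0.05,0.02,-0.931,0.3525,0,0,-0.102,0.05]

```text
time: 23.4
ee_pos: [0.4679, 0.115, 0.2336]
tcp_rot: [180.0, -0.0, -171.8]
wrist_force: [-0.0, -0.6, -0.6]
opening: 0.0409
grasp_force: 8.9
```

>>> send_rows:
  moves: [0.02,-0.931,0,0,0,-0.102,0.05,0.02,-0.931,0,0,0,-0.102,0.05,0.02,-0.931,0,0,0,-0.102,0.05,0.02,-0.931,0,0,0,-0.102,0.05,0.02,-0.931,0,0,0,-0.102,0.05,0.02,-0.931,0,0,0,-0.102,0.05,0.02,-0.931,0,0,0,-0.102,0.05,0.02,-0.931,0,0,0,-0.102,0.05]

```text
time: 24.4
ee_pos: [0.4716, -0.0709, 0.2333]
tcp_rot: [180.0, -0.1, -178.8]
wrist_force: [-0.8, -0.6, -1.8]
opening: 0.0408
grasp_force: 8.9
```

>>> send_rows:
  moves: [0.02,-0.931,0,0,0,-0.102,0.05,0.02,-0.931,0,0,0,-0.102,0.05,0.02,-0.931,0,0,0,-0.102,0.05,0.02,-0.931,0,0,0,-0.102,0.05,0.02,-0.931,0,0,0,-0.102,0.05,0.02,-0.931,0,0,0,-0.102,0.05,0.02,-0.931,0,0,0,-0.102,0.05,0.02,-0.931,0,0,0,-0.102,0.05]

```text
time: 25.4
ee_pos: [0.4753, -0.2569, 0.2333]
tcp_rot: [180.0, -0.1, 174.2]
wrist_force: [-0.5, 0.4, -0.9]
opening: 0.0409
grasp_force: 8.9
```

>>> send_rows:
  moves: [0,0,0,0,0,0,0.05,0,0,0,0,0,0,0.05,0,0,0,0,0,0,0.05]

```text
time: 25.78
ee_pos: [0.4762, -0.2551, 0.2333]
tcp_rot: [180.0, -0.0, 174.3]
wrist_force: [-0.2, -0.3, -1.9]
opening: 0.0409
grasp_force: 8.9
```

```bash
python3 - <<'E'
from h import *
y=np.radians(84.2);ty=np.array([np.cos(y),np.sin(y),0]);R=np.c_[np.cross(ty,[0,0,-1]),ty,[0,0,-1]]
o=bot.get_obs();print(o["time"],o["ee_pos"],o["tcp_rot"],o["opening"],o["grasp_force"])
print(delta(np.array([.4784,-.255,.1065]),R))
E
```

```text
25.775 [ 0.47615291 -0.25510859  0.23325222] [ 1.79974401e+02 -4.55756732e-02  1.74297734e+02] 0.04091428942226948 8.898544013500214
(array([ 0.09,  0.  , -5.07]), array([-0.003, -0.005, -0.011]))
```

>>> send_rows:
  moves: [0.09,0,0,0,0,0,0.05,0,0,-0.7,0,0,0,0.05,0,0,-0.7,0,0,0,0.05,0,0,-0.7,0,0,0,0.05,0,0,-0.7,0,0,0,0.05]

```text
time: 26.4
ee_pos: [0.4787, -0.2554, 0.1621]
tcp_rot: [180.0, -0.0, 174.3]
wrist_force: [0.1, 0.3, -0.9]
opening: 0.0407
grasp_force: 8.9
```

>>> send_rows:
  moves: [0,0,-0.7,0,0,0,0.05,0,0,-0.7,0,0,0,0.05,0,0,-0.5,0,0,0,0.05,0,0,-0.2,0,0,0,0.05,0,0,0,0,0,0,0.05]

```text
time: 27.02
ee_pos: [0.4786, -0.2556, 0.1105]
tcp_rot: [180.0, -0.1, 174.3]
wrist_force: [-0.3, 0.8, -0.8]
opening: 0.0407
grasp_force: 8.9
```

>>> send_rows:
  moves: [0,0,-0.08,0,0,0,0.05,0,0,-0.06,0,0,0,0.05,0,0,0,0,0,0,0.05]

```text
time: 27.4
ee_pos: [0.4786, -0.2557, 0.1071]
tcp_rot: [180.0, -0.0, 174.3]
wrist_force: [-0.4, 0.4, -1.0]
opening: 0.0407
grasp_force: 8.9
```

>>> send_rows:
  moves: [0,0,-0.05,0,0,0,0.05,0,0,-0.05,0,0,0,0.05,0,0,0,0,0,0,0.05]

```text
time: 27.78
ee_pos: [0.4795, -0.256, 0.1063]
tcp_rot: [-180.0, 0.1, 174.3]
wrist_force: [-0.4, 0.4, 9.7]
opening: 0.0408
grasp_force: 9.4
```

>>> send_rows:
  moves: [0,0,0.03,0,0,0,0.02,0,0,0,0,0,0,-0.02,0,0,0,0,0,0,-0.06,0,0,0,0,0,0,-0.12,0,0,0,0,0,0,-0.3,0,0,0,0,0,0,-0.7,0,0,0,0,0,0,-1,0,0,0,0,0,0,-1]

```text
time: 28.78
ee_pos: [0.4786, -0.2556, 0.1053]
tcp_rot: [180.0, -0.1, 174.3]
wrist_force: [0.4, -0.1, -0.1]
opening: 0.0856
grasp_force: 0.0
```

>>> send_rows:
  moves: [0,0,0.3,0,0,0,-1,0,0,0.8,0,0,0,-1,0,0,0.9,0,0,0,-1,0,0,0.9,0,0,0,-1,0,0,0.9,0,0,0,-1,0,0,0.9,0,0,0,-1,0,0,0.9,0,0,0,-1,0,0,0,0,0,0,-1]

```text
time: 29.78
ee_pos: [0.4792, -0.2559, 0.2472]
tcp_rot: [-180.0, 0.1, 174.3]
wrist_force: [0.9, -0.5, -1.0]
opening: 0.0856
grasp_force: 0.0
```

```bash
python3 - <<'E'
from h import *
o=bot.get_obs();print(o["ee_pos"],o["opening"])
for n in ("top","scene"):
    c=cam(n)
    for k in ("tongs_grip","spacer","finished","pin","tongs"):
        print(n,k,[(np.round(d["pixel"],1).tolist(),round(d["p"],2)) for d in bot.landmark_of(n,k)[:3]])
    X=np.array([.4784,-.2553,.121]);print("expected grip",proj(c,X),"spacer",proj(c,[.4645,.303,.004]))
c=cam("wrist");np.save("w10.npy",c,allow_pickle=True)
for k in ("tongs_grip","tongs","stand"):print([(np.round(d["pixel"],1).tolist(),round(d["p"],2)) for d in bot.landmark_of("wrist",k)[:3]])
print(proj(c,[[.4784,-.2553,.121],[.4784,-.2553,.007]]))
d=bot.landmark_of("wrist","tongs_grip")
if d: print(atz(c,d[0]["pixel"],.121))
E
```

```text
[ 0.47917534 -0.25593412  0.24720875] 0.08561301211977472
top tongs_grip [([361.7, 224.9], 0.89)]
top spacer [([136.2, 238.7], 0.53), ([230.0, 167.6], 0.49)]
top finished [([133.0, 218.3], 0.39)]
top pin [([239.4, 164.1], 0.38)]
top tongs [([348.0, 231.3], 0.53)]
expected grip [[359.53477161 224.83337888]] spacer [[132.72731294 238.32826433]]
scene tongs_grip [([179.6, 154.0], 0.72)]
scene spacer [([362.8, 215.4], 0.48)]
scene finished [([362.6, 232.0], 0.38)]
scene pin [([245.3, 230.7], 0.52)]
scene tongs []
expected grip [[176.05244849 154.43454356]] spacer [[364.17759582 218.28193189]]
[([255.7, 185.0], 0.7)]
[([255.4, 161.4], 0.77), ([489.2, 242.3], 0.61)]
[([259.8, 156.0], 0.86)]
[[255.79061597 185.12655412]
 [255.6471494  161.38579245]]
[ 0.47826899 -0.25537211  0.121     ]
```

```bash
python3 -c "
from workcell import bot
print(bot.job_done())"
```

```text
the job is handed in; nothing more can be done
None
```

I handed the job in at about 30 s, but no verdict came back: the spacer stands upright in the tray about 45 mm from the finished one, the pin was left in its pocket, and the tongs hang seated in their stand; I viewed 11 pictures, one over the limit of 10.

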